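# Load the leaf jig and bolt its spring leaf down

## Robot

A 6-joint arm with a two-finger parallel gripper is mounted at the origin on a cart in front of the work surface, level with it; the furniture and walls round the work are solid. World frame = base frame: x ahead of the robot, y to its left, z up, the work surface at z = 0. Lengths are in m, angles in degrees, forces in N, time in s.
With the tool pointing down it reaches from about 0.3 to 0.85 m from the base axis. Payload 4.2 kg.
Tool frame: the origin (TCP) lies midway between the tips of the shut fingers; the grasp point (between the pads) lies 19 mm behind it; z points along the fingers, y is the line along which they close (so a half turn about z gives the same grasp; the last joint's range is limited). The gripper opens to 91 mm and grips with 3 to 60 N. Pads are 32 mm wide; open, the fingers measure 118 mm over their backs; the gripper's body (76 mm by 178 mm) begins 60 mm behind the grasp point.
Start: joints at [73.74, 18.312, 89.639, -0, 72.044, -1.146], TCP at [0.15, 0.555, 0.214] pointing down, gripper open.
Joint ranges: [-177.97, 177.97], [-48.28, 115.42], [12.27, 149.76], [-77.06, 257.06], [2.81, 150.46], [-146.56, 146.56]. Speed limits (degrees/s): [147.25, 147.25, 180, 180, 180, 180].

## Interface

Orientations are given as a 3x3 rotation matrix whose columns are the frame's x, y, z axes.
In Python, from cell import * gives the robot as it stands.
- The arm moves only by the shell command python3 -m handwheel 'ROWS' [FORCE]. ROWS is text: rows parted by semicolons, each of 5 numbers parted by spaces: the shift along the tool's x, y, z in m, then the turn about the tool's z in degrees, then the opening, from 0 (shut) to 1 (fully open). A call has 1 to 10 rows; each row is the pose to reach, as a shift and turn from the pose commanded when the call began, along the tool's axes at that moment; what a row does not reach only later rows make up. A row lasts 1/12 s, in which the tool goes at most 41.7 mm and 7.16 degrees, less where a joint would pass 70% of its speed; a pose out of reach is approached as far as the arm can. A call with a gripper value outside its range is refused whole. The fingers move at their own pace and stop on an object; FORCE is the grip in N (left out, the last holds). Time passes only in rows, so rows that repeat a pose let the fingers close. It gives the time, the measured TCP pose, the force, the opening and the grip force at its end, in the units of the state.
- state(): the state, without advancing time (a new reading comes with each control period).
- grab_frame(name): name is "side" or "top"; returns a dict with "frame" (480x640x3 uint8, blue, green, red), "mtx" (3x3 intrinsics, pixels), "origin" and "attitude" of the camera in the world. Camera axes: x right, y down, z forward; pixel columns grow to the right and rows downward; lengths in m; the calibration is good to about 2 mm. A picture is of the moment at which its call begins. There is no depth.
- finish_job(): hands the job in; it is judged then, once.
The state is a dict: "clock": time; "joint_positions": joint angles; "qd": joint speeds; "joint_efforts": joint torques, N m; "tcp_pos": TCP position; "ee_rot": TCP orientation; "force": force on the tool from outside, world axes, zero at the start; "moment": the same for the moment, N m; "gripper_width": opening from 0.0 (shut) to 1.0 (fully open); "grip_force": force on a finger pad.
Only numpy, scipy, OpenCV 4.12 (cv2) and the standard library are available. Lean on these libraries where they do the work, as an engineer would, in place of code of your own. Each camera call takes 0.05 s, during which the arm holds its last target. There are 200 camera calls.

## Task

Load the drilling jig: lay the loose steel channel bracket into the nest of the green jig, down between its guides and end stops, then swing the spring-loaded leaf over onto it. Hold the leaf down against its spring and, while it is held, push the red knob so that the bolt goes fully home in the keeper's slot; the keeper is set a little higher or lower for every batch, so feel for the height at which the bolt goes in, and do not force it. Let go, so that the bolt alone keeps the leaf down on the bracket, and leave the oil can, carton, square and tin where they stand.

Things in the scene. Friction and masses are not known exactly. Their poses are not given: they have to be found in the camera images.
- jig: Leaf drilling jig, screwed to the bench. Dark green base plate 12 mm thick, x -75 to +96, y -92 to +92 mm. Origin at bench height under the middle of the nest; x points from the bolt side to the hinge side, z up. Hinge axis along y at x +75, z 60, on two lugs (x 62 to 88, |y| 34 to 46).
- nest (a point): Middle of the nest, 32 mm above the bench, axes as the jig's; the bracket's centre lies here when seated. Floor 12 mm above the bench. Four dark guides, chamfered inwards, at |x| 24 to 36, |y| 42 to 66 mm, 30 mm above the bench (3 mm play each side of the bracket); between them room for fingers. End stops at |y| 80 mm, also 30 mm high (5 mm play each end).
- leaf (a joint): Angle of the leaf, rad: 0 hard down, 1.83 (leaning back past upright) where its torsion spring holds it open; let go, it flies open. Spring 0.45 N m/rad: 0.25 N m open, 1.1 N m down; at the knob about 6 N at 0.12 rad, 10 N hard down on a bracket. Grey steel drill plate 116 (y) x 10 mm; down, it spans jig x -62 to +62 mm, top 65 mm above the bench. Bolted, it stands at 0.03 to 0.10 rad.
- bolt (a joint): Slide of the flat steel bolt on the leaf's outer face, m: 0 withdrawn, 0.017 fully home, growing to jig +y; 1.5 N friction, stays where left. Bar 20 wide, 6 thick, along y, 122 mm from the hinge axis, outer face 11 mm beyond its plane. Its square nose, 6 mm thick, 12 wide, mid-height 68 mm above the bench with the leaf fully down, meets the keeper's face after 7 mm and enters only level with the slot.
- knob (a point): Foot of the red knob on the bolt bar's outer face; turns with the leaf: z = leaf's outward normal (up when down), x to the hinge, y along the bolt. Knob 12 mm across, 22 mm long along z, collar 16 mm wide, 2 high. Bare bar to press on for 36 mm to its -y and 48 mm to its +y side, then straps 3.5 mm higher. Leaf's free edge 15 mm beyond. Leaf hard down, bolt at 0: jig x -47, y -8, z 71 mm.
- keeper_front (a point): Point on the jig's frame (x -47, y +60, z 65 mm) on the front face, square to y, of the dark steel keeper block (jig x -60 to -34, y 60 to 80). Its level slot, 9 mm high and 14 mm deep, open to -y, takes the bolt's nose. The block is clamped higher or lower for each batch: the slot's middle lies anywhere from 70 to 79 mm above the bench; this height is not measured.
- pressure_bar: Sprung steel bar, 34x18 mm, under the middle of the leaf; presses on the bracket with 4 to 8 N when the leaf is bolted down and gives up to 10 mm. Origin at its root on the leaf's underside.
- bracket_mid (a point): Centre of the loose steel channel bracket, 42 wide, 150 long, 40 mm tall as it lies on one flange, 0.55 kg; 20 mm above what it lies on. Its y axis runs along the length, its z axis level across the width, its x axis vertical. Either end may go to either end of the nest. (A like bracket stays in the vice.)
- oil_can: grey pump oil can with a thin tilted spout, 73 mm body, 207 mm tall; origin at the middle of its underside
- carton: brown carton of screws, 71x110x55 mm; origin at the middle of its underside
- try_square: steel engineer's square lying flat, 90x125 mm, stock 16 mm thick; origin at the middle of its underside
- tin: low round lidded tin, 68 mm across, 42 mm tall; origin at the middle of its underside
Things that resemble listed ones, but are neither listed nor needed, are in the scene too. Leave any blue or purple look-alike of the part that bears bracket_mid alone.

How it is judged:
By the outcome, as a careful person would: the job done as asked, in the order asked, and still so for the second after the job is handed in, with the robot touching nothing.
It also fails if it takes over 64 s, if anything falls off the work surface, if the arm or the gripper's body presses on something with over 40 N, if the wrist force passes 120 N, or if a joint passes its speed limit or range.

## Working session

There is one attempt and no reset: what is moved stays moved. The work goes in short steps, Python scripts to look and compute and a shell command to move; the robot and the scene stay as the last step left them, time stands still between calls to the robot, and variables do not carry over. Pictures are saved under pics/ and viewed, at most 10 in all, crops included, and the job is handed in when it is done.

```bash
mkdir -p pics; ls; python3 - <<'E'
from cell import *
import cv2,numpy as np
s=state();print(s['clock'],s['tcp_pos'],np.round(s['ee_rot'],3).tolist())
for n in("side","top"):
    f=grab_frame(n);cv2.imwrite(f"pics/{n}0.png",f["frame"]);np.savez(f"{n}0.npz",**f)
    print(n,f["mtx"].tolist(),f["origin"],np.round(f["attitude"],3).tolist())
E
```

```text
pics
0.0 [0.14979167 0.5546177  0.2131347 ] [[-0.965, 0.261, -0.0], [0.261, 0.965, -0.002], [0.0, -0.002, -1.0]]
side [[465.8839018123356, 0.0, 324.3935275798105], [0.0, 465.8839018123356, 249.25554115717375], [0.0, 0.0, 1.0]] [ 0.57075258 -0.74785485  0.68050683] [[1.0, 0.018, -0.024], [0.03, -0.638, 0.769], [-0.002, -0.769, -0.639]]
top [[604.4617296515423, 0.0, 319.3361798939341], [0.0, 604.4617296515423, 230.85159481025985], [0.0, 0.0, 1.0]] [ 0.29935099 -0.01164847  1.28371307] [[-0.037, -0.978, 0.207], [-0.999, 0.035, -0.011], [0.004, -0.207, -0.978]]
```

View pics/top0.png

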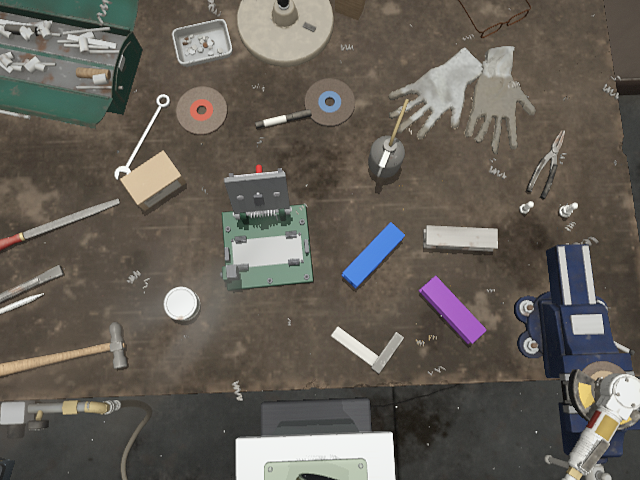

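View pics/side0.png

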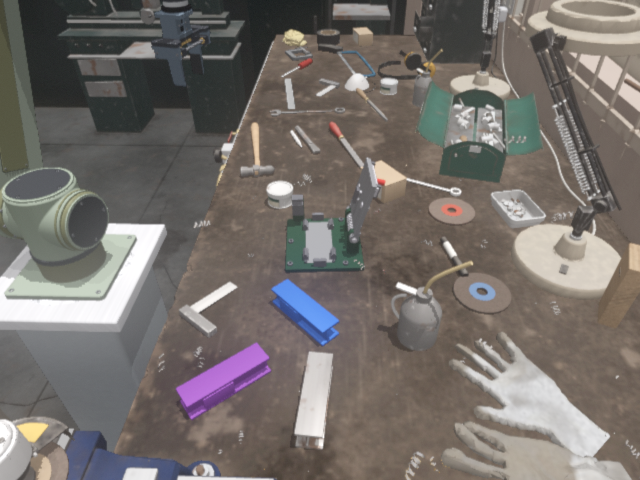

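The top view shows the bare bracket at about (460,238), the jig at (268,245) with its hinge at the far side, and the keeper at (233,270). The blue and purple channels are the look-alikes. In the side view the bracket is at (314,398) and the jig at (325,240).

```bash
cat > h.py <<'E'
import numpy as np,cv2
def ray(f,p,z):
    d=f["attitude"]@np.linalg.solve(f["mtx"],[p[0],p[1],1.]);o=f["origin"]
    return o+d*(z-o[2])/d[2]
def proj(f,X):
    c=f["mtx"]@(f["attitude"].T@(np.asarray(X)-f["origin"]));return c[:2]/c[2]
E
python3 - <<'E'
from h import *
f=dict(np.load("top0.npz"));im=f["frame"];hsv=cv2.cvtColor(im,cv2.COLOR_BGR2HSV)
def big(m,roi):
    k=np.zeros(m.shape,np.uint8);x0,y0,x1,y1=roi;k[y0:y1,x0:x1]=m[y0:y1,x0:x1]
    c=max(cv2.findContours(k,0,2)[0],key=cv2.contourArea);return c
g=((hsv[...,2]>135)&(hsv[...,1]<60)).astype(np.uint8)*255
c=big(g,(410,215,510,262));r=cv2.minAreaRect(c);b=cv2.boxPoints(r)
print("bracket px",r);w=[ray(f,p,.04)[:2] for p in b];print(np.round(w,4).tolist(),np.mean(w,0))
gr=((hsv[...,0]>50)&(hsv[...,0]<95)&(hsv[...,1]>70)).astype(np.uint8)*255
c=big(gr,(200,195,330,300));c=cv2.convexHull(c);ap=cv2.approxPolyDP(c,5,True)[:,0]
print("jig",[(p.tolist(),np.round(ray(f,p,.012)[:2],4).tolist()) for p in ap])
g=((hsv[...,2]>150)&(hsv[...,1]<40)).astype(np.uint8)*255
cv2.imwrite("pics/c.png",cv2.resize(np.hstack([im[155:300,200:330],im[200:345,410:540]]),None,fx=3,fy=3,interpolation=2))
rd=((hsv[...,1]>170)&((hsv[...,0]<8)|(hsv[...,0]>172))).astype(np.uint8)
ys,xs=np.nonzero(rd[155:185,240:280]);print("knob px",xs.mean()+240,ys.mean()+155)
E
```

```text
bracket px ((460.60028076171875, 236.4438934326172), (73.83903503417969, 20.02497100830078), 2.7927021980285645)
[[0.5252, -0.2425], [0.568, -0.2477], [0.5546, -0.4026], [0.512, -0.3963]] [ 0.53994985 -0.32228705]
jig [([240, 213], [0.6141, 0.1436]), ([253, 218], [0.602, 0.1157]), ([247, 229], [0.5781, 0.1289]), ([237, 226], [0.5855, 0.1503])]
knob px 258.4 168.375
```

View pics/c.png

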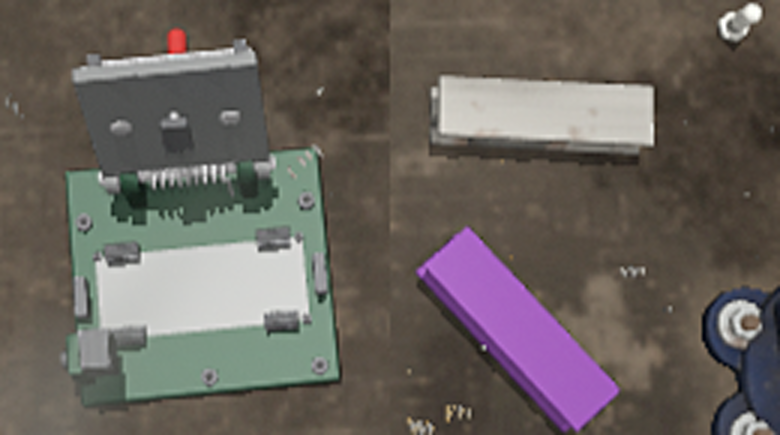

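The crop shows the jig plate corners, the nest between four guides, the keeper at its front left, and the leaf leaning back. The bracket's top face runs from (427,225) to (498,249).

```bash
python3 - <<'E'
from h import *
f=dict(np.load("top0.npz"))
J=[(222,212.3),(306.7,204.3),(313,281),(228,290.7)]
L=np.array([(96,92),(96,-92),(-75,-92),(-75,92)])/1000
W=np.array([ray(f,p,.012)[:2] for p in J]);print(W.round(4).tolist())
lc=L-L.mean(0);wc=W-W.mean(0)
a=np.arctan2((lc[:,0]*wc[:,1]-lc[:,1]*wc[:,0]).sum(),(lc*wc).sum());R=np.array([[np.cos(a),-np.sin(a)],[np.sin(a),np.cos(a)]])
t=W.mean(0)-R@L.mean(0);print("jig yaw",np.degrees(a),"orig",t,(W-(L@R.T+t)).round(4).tolist())
B=[(427.3,225.3),(498.3,228.7),(497.7,248.9),(426.8,245.6)]
w=np.array([ray(f,p,.04)[:2] for p in B]);print(w.round(4).tolist(),w.mean(0))
d=w[0]+w[3]-w[1]-w[2];print("br y-axis ang",np.degrees(np.arctan2(d[1],d[0]))-90)
E
```

```text
[[0.617, 0.1825], [0.6283, -0.0012], [0.4607, -0.0091], [0.4467, 0.1704]]
jig yaw 3.7026199954193566 orig [0.52769207 0.08497048] [[-0.0005, -0.0005], [-0.0011, -0.0006], [0.0019, 0.0026], [-0.0002, -0.0015]]
[[0.5663, -0.2541], [0.5536, -0.4032], [0.5106, -0.3977], [0.5229, -0.2498]] [ 0.53834973 -0.32620925]
br y-axis ang -4.8221613765921205
```

```bash
cat >> h.py <<'E'
from cell import *
JO=np.array([.5277,.0850]);JA=3.7
def jig(x,y,z):   # mm in jig frame -> world m
    a=np.radians(JA);c,s=np.cos(a),np.sin(a);return [JO[0]+(c*x-s*y)/1000,JO[1]+(s*x+c*y)/1000,z/1000]
def tojig(p):
    a=np.radians(JA);c,s=np.cos(a),np.sin(a);d=(np.asarray(p)[:2]-JO)*1000;return np.round([c*d[0]+s*d[1],-s*d[0]+c*d[1],p[2]*1000],1)
def go(t,ang):
    s=state();R=s["ee_rot"];d=R.T@(np.array(t)-s["tcp_pos"])
    cur=np.degrees(np.arctan2(R[1,1],R[0,1]));print("shift",d.round(4),"turn",round(-((ang-cur+180)%360-180),2),"t",s["clock"])
def grab(n,tag):
    f=grab_frame(n);np.savez(tag+".npz",**f);cv2.imwrite(f"pics/{tag}.png",f["frame"]);return f
E
python3 -c "
from h import *
go((.538,-.326,.13),-4.8)"; cat handwheel* 2>/dev/null | head -5
```

```text
shift [-0.6044 -0.7488  0.0844] turn 79.68 t 0.1
```

```bash
python3 -m handwheel '-.025 -.031 0 7 1;-.05 -.062 0 14 1;-.075 -.093 0 21 1;-.1 -.124 0 28 1;-.125 -.155 0 35 1;-.15 -.186 0 42 1;-.175 -.217 0 49 1;-.2 -.248 0 56 1;-.225 -.279 0 63 1;-.25 -.31 0 70 1'; python3 -c "
from h import *
go((.538,-.326,.13),-4.8)"
```

```text
clock: 0.93
tcp_pos: [0.3104, 0.1888, 0.2139]
ee_rot: [[-0.08, 0.997, 0.0], [0.997, 0.08, 0.0], [0.0, 0.0, -1.0]]
force: [1.4, 0.2, -0.0]
gripper_width: 0.999
grip_force: 0.0
shift [-0.5313  0.1857  0.0839] turn 9.38 t 0.9333
```

```bash
python3 -m handwheel '-.038 .013 0 2 1;-.076 .026 0 4 1;-.114 .04 0 6 1;-.152 .053 0 8 1;-.19 .066 0 9.4 1;-.228 .08 0 9.4 1;-.266 .093 .01 9.4 1;-.304 .106 .02 9.4 1;-.342 .12 .03 9.4 1;-.38 .133 .04 9.4 1'; python3 -c "
from h import *
go((.538,-.326,.13),-4.8)"
```

```text
clock: 1.77
tcp_pos: [0.4756, -0.1787, 0.1732]
ee_rot: [[0.079, 0.997, -0.0], [0.997, -0.079, 0.0], [0.0, -0.0, -1.0]]
force: [0.8, 0.1, 0.3]
gripper_width: 1.001
grip_force: 0.0
shift [-0.1419  0.074   0.0431] turn 0.24 t 1.7667
```

```bash
python3 -m handwheel '-.036 .018 .01 0 1;-.072 .037 .02 0 1;-.107 .055 .03 0 1;-.142 .074 .042 0 1;-.142 .074 .042 0 1;-.142 .074 .042 0 1'; python3 - <<'E'
from h import *
s=state();print(s['tcp_pos'])
a=grab("top","top1");b=grab("side","side1")
cv2.imwrite("pics/v1.png",np.hstack([a["frame"][130:380,360:640],b["frame"][200:450,200:480]]))
E
```

```text
clock: 2.27
tcp_pos: [0.5374, -0.3252, 0.1296]
ee_rot: [[0.081, 0.997, -0.003], [0.997, -0.081, 0.002], [0.002, -0.003, -1.0]]
force: [-0.0, 0.7, 1.1]
gripper_width: 1.004
grip_force: 0.0
[ 0.53738121 -0.32519851  0.12960129]
```

View pics/v1.png

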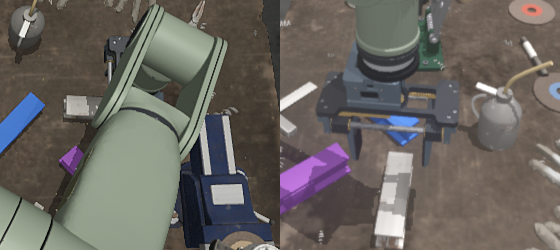

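The gripper body is wide (178 mm) along the closing line, so a centred grip would strike the pressure bar on the open leaf. I'll grip high and about 50 mm towards the bracket's −y end, which lets the body pass beside the bar.

```bash
python3 -c "
from h import *
go((.534,-.376,.024),-4.8)
f=dict(np.load('side1.npz'))
for z in(.0,.04):
  print([proj(f,(*(np.array([.538,-.326])+np.array([[.9965,.0837],[-.0837,.9965]]).T@[a,b]),z)).round() for a in(-.021,.021) for b in(-.075,.075)])
ff=f['frame'];g=cv2.cvtColor(ff,cv2.COLOR_BGR2HSV);m=((g[...,2]>140)&(g[...,1]<50)).astype(np.uint8);k=np.zeros_like(m);k[340:460,280:345]=m[340:460,280:345]
print(cv2.boundingRect(max(cv2.findContours(k,0,2)[0],key=cv2.contourArea)))
f=dict(np.load('top0.npz'))
for y in(-58,0,58):print([proj(f,jig(75+.256*s-5*.967,y,60+.967*s+1.3)).round() for s in(13,75,137)])
"
```

```text
shift [-0.053   0.001   0.1074] turn 0.28 t 2.3667
[array([301., 450.]), array([299., 367.]), array([328., 449.]), array([323., 366.])]
[array([300., 436.]), array([299., 353.]), array([329., 435.]), array([323., 352.])]
(294, 351, 39, 98)
[array([291., 208.]), array([289., 193.]), array([286., 177.])]
[array([262., 211.]), array([259., 196.]), array([255., 179.])]
[array([234., 214.]), array([230., 199.]), array([225., 182.])]
```

```bash
python3 -m handwheel '-.035 0 .02 0 1;-.053 .001 .05 0 1;-.053 .001 .08 0 1;-.053 .001 .1 0 1;-.053 .001 .107 0 1;-.053 .001 .107 0 1;-.053 .001 .107 0 .3;-.053 .001 .107 0 .3;-.053 .001 .107 0 .3;-.053 .001 .107 0 .3' 60; python3 -m handwheel '0 0 0 0 .3;0 0 0 0 .3;0 0 0 0 .3;0 0 0 0 .3;0 0 0 0 .3'
```

```text
clock: 3.2
tcp_pos: [0.5356, -0.3772, 0.0266]
ee_rot: [[0.078, 0.997, 0.002], [0.997, -0.078, -0.002], [-0.001, 0.002, -1.0]]
force: [-0.4, 1.1, 0.5]
gripper_width: 0.739
grip_force: 0.0
clock: 3.62
tcp_pos: [0.5352, -0.3772, 0.0251]
ee_rot: [[0.079, 0.997, 0.001], [0.997, -0.079, -0.0], [-0.0, 0.001, -1.0]]
force: [0.9, -0.5, -0.0]
gripper_width: 0.445
grip_force: 59.9
```

```bash
python3 -m handwheel '0 0 -.01 0 .3;0 0 -.025 0 .3;0 0 -.045 0 .3;0 0 -.07 0 .3;0 0 -.095 0 .3;0 0 -.115 0 .3;0 0 -.125 0 .3;0 0 -.125 0 .3;0 0 -.125 0 .3'; python3 - <<'E'
from h import *
f=grab("side","side2");s=state();print(s['moment'],s['force'])
cv2.imwrite("pics/v2.png",cv2.resize(f["frame"][200:450,220:480],None,fx=2,fy=2))
go(jig(-2,-50,150),3.7)
E
```

```text
clock: 4.37
tcp_pos: [0.5342, -0.3766, 0.1492]
ee_rot: [[0.079, 0.997, -0.001], [0.997, -0.079, 0.001], [0.001, -0.001, -1.0]]
force: [-0.4, 0.2, -5.4]
gripper_width: 0.444
grip_force: 59.9
[-0.36666849  0.00511221 -0.00590129] [-0.54635953 -1.26725755 -5.84704679]
shift [ 0.4096 -0.0371 -0.001 ] turn -8.21 t 4.4167
```

View pics/v2.png

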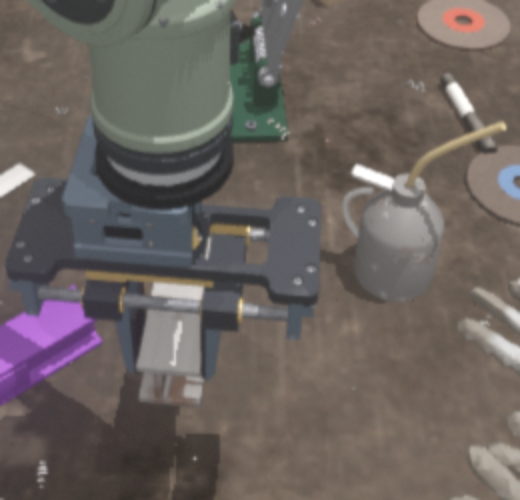

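The bracket hangs nearly level in the grip, with its near end at crop (170,385–402), which is image rows ≈392–401. I'll check its lengthwise position against the expected one.

```bash
python3 - <<'E'
from h import *
f=dict(np.load("side2.npz"))
for o in(19,24,29):
  y=-.3766-o/1000
  print(o,[proj(f,(.5342-.0815*o/1000+dx,y,z)).round(1).tolist() for z in(.164,.124) for dx in(-.021,.021)])
t=grab("top","top2")["frame"]
cv2.imwrite("pics/v3.png",np.vstack([cv2.resize(f["frame"][350:410,270:350],None,fx=6,fy=6,interpolation=2)]))
E
```

```text
19 [[287.6, 381.9], [320.1, 382.7], [289.2, 399.3], [320.3, 400.1]]
24 [[286.9, 385.2], [319.6, 386.0], [288.5, 402.6], [319.9, 403.4]]
29 [[286.3, 388.6], [319.1, 389.4], [287.9, 406.0], [319.4, 406.8]]
```

View pics/v3.png

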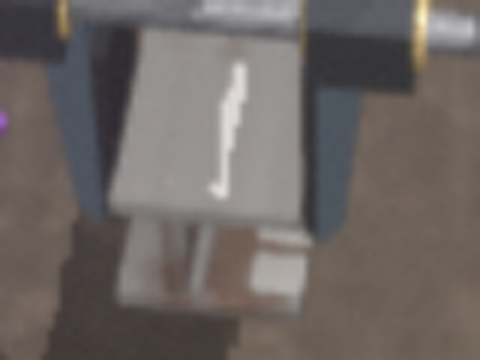

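Near end is at rows 385 (top) and 401 (bottom), so it lies about 22.5 mm from the TCP and the bracket's centre about 52.5 mm. Carrying it to the jig.

```bash
python3 -m handwheel '.015 -.001 0 -.5 .3;.05 -.004 0 -1 .3;.09 -.008 0 -2 .3;.13 -.012 0 -3 .3;.17 -.016 0 -4 .3;.21 -.02 0 -5 .3;.25 -.023 0 -6 .3;.29 -.027 0 -7 .3;.325 -.03 0 -8 .3;.36 -.033 0 -8.2 .3'>/dev/null; python3 -c "
from h import *
go(jig(-2,-52.5,150),3.7)"
```

```text
shift [ 0.0452  0.0037 -0.0012] turn 0.07 t 5.3
```

```bash
python3 -m handwheel '.025 .002 0 0 .3;.038 .003 0 0 .3;.045 .0037 0 0 .3;.045 .0037 0 0 .3;.045 .0037 .02 0 .3;.045 .0037 .045 0 .3;.045 .0037 .07 0 .3;.045 .0037 .083 0 .3;.045 .0037 .083 0 .3;.045 .0037 .083 0 .3'; python3 - <<'E'
from h import *
f=grab("side","side3");s=state();print(tojig(s['tcp_pos']),s['force'],s['moment'])
cv2.imwrite("pics/v4.png",cv2.resize(f["frame"][140:290,250:450],None,fx=4,fy=4,interpolation=2))
go(jig(-2,-52.5,49),3.7)
E
```

```text
clock: 6.13
tcp_pos: [0.5306, 0.0284, 0.0664]
ee_rot: [[-0.063, 0.998, -0.002], [0.998, 0.063, -0.0], [-0.0, -0.002, -1.0]]
force: [-0.1, -0.3, -3.6]
gripper_width: 0.445
grip_force: 59.9
[  0.3 -56.4  67.4] [ 0.91549949 -0.11376327 -4.32612231] [-0.35318822  0.00461645 -0.02343536]
shift [ 0.0039 -0.0024  0.0184] turn -0.09 t 6.1833
```

View pics/v4.png

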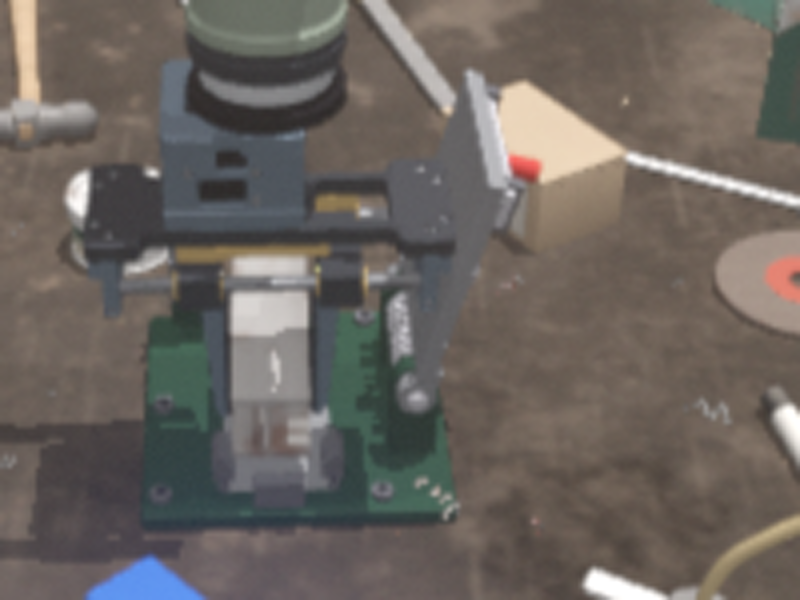

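The bracket hangs just above the guides, and the right ear of the body at crop (420,200) is close beside the leaf but clear of the pressure bar. Checking position once more before lowering.

```bash
for i in 1 2 3; do python3 -m handwheel '0 0 0 0 .3' >/dev/null; python3 -c "
from h import *
s=state();print(tojig(s['tcp_pos']),s['force'])
go(jig(-1.5,-52.5,49),3.7)"; done; python3 - <<'E'
from h import *
f=dict(np.load("side3.npz"))
# predicted seated end/edges: bracket near end at bottom z=42 & guides for check
for y in(-75,-80):print(y,[((proj(f,jig(x,y,z))-[250,140])*4).round().tolist() for x,z in((-21,82),(21,82),(-21,42),(21,42))])
print([((proj(f,jig(x,y,z))-[250,140])*4).round().tolist() for x,y,z in((-36,-66,30),(-24,-66,30),(24,-66,30),(36,-66,30),(-75,-92,12),(96,-92,12))])
E
```

```text
[  0.9 -56.1  68.2] [ 0.80622431 -0.62025666 -3.730862  ]
shift [ 0.0036 -0.0025  0.0192] turn -0.06 t 6.2667
[  0.8 -55.8  68.2] [ 0.11863293  0.07954061 -5.17201989]
shift [ 0.0033 -0.0023  0.0192] turn -0.04 t 6.35
[  0.4 -55.6  68. ] [-0.36217409  1.20120791 -4.08225441]
shift [ 0.0031 -0.002   0.019 ] turn -0.03 t 6.4333
-75 [[229.0, 391.0], [310.0, 390.0], [231.0, 450.0], [310.0, 449.0]]
-80 [[229.0, 397.0], [311.0, 396.0], [231.0, 456.0], [311.0, 455.0]]
[[204.0, 457.0], [226.0, 457.0], [315.0, 455.0], [337.0, 454.0], [132.0, 516.0], [451.0, 508.0]]
```

```bash
python3 - <<'E'
from h import *
f=dict(np.load("side0.npz"));im=f["frame"];hsv=cv2.cvtColor(im,cv2.COLOR_BGR2HSV)
m=((hsv[...,0]>50)&(hsv[...,0]<100)&(hsv[...,1]>60)).astype(np.uint8)*255
k=np.zeros_like(m);k[205:285,270:380]=m[205:285,270:380]
k=cv2.morphologyEx(k,cv2.MORPH_CLOSE,np.ones((5,5)))
c=cv2.convexHull(max(cv2.findContours(k,0,2)[0],key=cv2.contourArea));print(cv2.approxPolyDP(c,2.5,True)[:,0].tolist())
print("pred",[proj(f,jig(x,y,z)).round(1).tolist() for x,y,z in((-75,-92,12),(-75,-92,0),(96,-92,12),(96,-92,0),(-75,92,12))])
# floor of nest (light) and guide tops
w=((hsv[...,2]>120)&(hsv[...,1]<40)).astype(np.uint8)*255;k=np.zeros_like(w);k[210:268,298:345]=w[210:268,298:345]
c=max(cv2.findContours(k,0,2)[0],key=cv2.contourArea);print("floor",cv2.boundingRect(c),[ (c[c[:,0,1]==r,0,0].min(),c[c[:,0,1]==r,0,0].max()) for r in(225,235,240,245,250) if (c[:,0,1]==r).any()])
cv2.imwrite("pics/v5.png",cv2.resize(im[180:285,275:385],None,fx=5,fy=5,interpolation=2))
E
```

```text
[[360, 246], [362, 262], [359, 267], [286, 268], [288, 227], [344, 219]]
pred [[282.9, 269.1], [283.3, 273.2], [362.7, 267.1], [362.4, 271.2], [285.5, 218.5]]
floor (304, 218, 32, 45) [(np.int32(333), np.int32(333)), (np.int32(335), np.int32(335))]
```

View pics/v5.png

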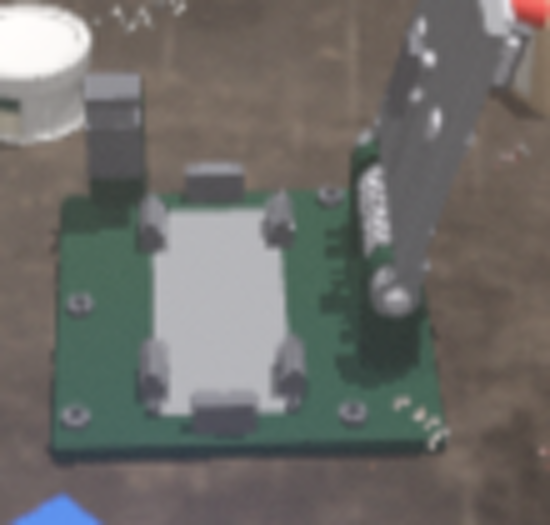

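The plate's near corners are at crop (52,445) and (447,437). That puts the jig about 2–3 mm further in +x than the top view gave, so I'm correcting by splitting the difference and lowering while watching the force.

```bash
python3 -m handwheel '.002 .001 0 0 .3;.002 .001 .004 0 .3;.002 .001 .008 0 .3;.002 .001 .012 0 .3;.002 .001 .015 0 .3;.002 .001 .017 0 .3;.002 .001 .017 0 .3'; python3 -c "
from h import *
s=state();print(tojig(s['tcp_pos']),s['force'],s['moment'])"
```

```text
clock: 7.02
tcp_pos: [0.5314, 0.0318, 0.0492]
ee_rot: [[-0.064, 0.998, -0.001], [0.998, 0.064, 0.0], [0.0, -0.001, -1.0]]
force: [-1.5, 0.5, -5.4]
gripper_width: 0.445
grip_force: 59.9
[  0.2 -53.4  49.2] [-1.46231779  0.48684359 -5.41867401] [-0.38300057 -0.02111552  0.00444295]
```

```bash
python3 -m handwheel '0 .001 .002 0 .3;0 .001 .004 0 .3;0 .001 .005 0 .3;0 .001 .005 0 .3'; python3 -m handwheel '0 0 .002 0 .3;0 0 .004 0 .3;0 0 .004 0 .3'; python3 -c "
from h import *
s=state();print(tojig(s['tcp_pos']),s['force'],s['moment'])"
```

```text
clock: 7.35
tcp_pos: [0.5327, 0.0318, 0.0447]
ee_rot: [[-0.064, 0.998, -0.001], [0.998, 0.064, 0.0], [0.0, -0.0, -1.0]]
force: [0.3, 0.1, -4.8]
gripper_width: 0.447
grip_force: 59.9
clock: 7.6
tcp_pos: [0.5326, 0.0318, 0.0406]
ee_rot: [[-0.064, 0.998, -0.001], [0.998, 0.064, 0.0], [0.0, -0.001, -1.0]]
force: [-0.2, -0.1, -4.9]
gripper_width: 0.445
grip_force: 59.9
[  1.4 -53.4  40.6] [-0.21275563 -0.10846688 -4.86917401] [-0.35376095  0.02790429 -0.00584803]
```

```bash
python3 -m handwheel '0 0 .0015 0 .3;0 0 .003 0 .3;0 0 .003 0 .3;0 0 .003 0 .3'|sed -n '1,2p;4p'; python3 -m handwheel '0 0 0 0 .6;0 0 0 0 .6;0 0 0 0 .6;0 0 0 0 .6;0 0 0 0 .6;0 0 -.01 0 .6;0 0 -.03 0 .6;0 0 -.06 0 .6;0 0 -.1 0 .6;0 0 -.14 0 .6'
```

```text
clock: 7.93
tcp_pos: [0.533, 0.0319, 0.038]
force: [-0.1, 0.1, -3.9]
clock: 8.77
tcp_pos: [0.5321, 0.0318, 0.1797]
ee_rot: [[-0.064, 0.998, -0.001], [0.998, 0.064, 0.0], [0.0, -0.001, -1.0]]
force: [0.4, -0.0, 0.1]
gripper_width: 0.6
grip_force: 0.0
```

Bracket released with no contact forces. Next I'll turn the tool 90°, narrow the fingers, and go over and behind the leaf, then look.

```bash
sed -i 's/^JO=.*/JO=np.array([.5292,.0842]);JA=3.7/' h.py; python3 -m handwheel '0 0 -.03 -7 .26;0 0 -.05 -14 .26;0 0 -.055 -21 .26;.01 .03 -.055 -28 .26;.02 .06 -.055 -35 .26;.03 .09 -.055 -42 .26;.04 .12 -.055 -49 .26;.045 .15 -.055 -56 .26;.045 .165 -.055 -63 .26;.045 .165 -.055 -70 .26' 20|head -2; python3 - <<'E'
from h import *
f=dict(np.load("top0.npz"))
for s,n in((122,11),(122,22),(122,33)):
    print(proj(f,jig(75+.256*s+.967*n,-8,60+.967*s-.256*n)).round(1))
t=grab("top","top3");go(jig(165,-8,225),93.7)
cv2.imwrite("pics/v6.png",cv2.resize(t["frame"][140:310,190:340],None,fx=3.5,fy=3.5))
E
```

```text
clock: 9.6
tcp_pos: [0.6973, 0.088, 0.2323]
[260.5 175.3]
[260.2 170.5]
[259.9 165.7]
shift [ 0.0012 -0.0012  0.0075] turn -19.44 t 9.65
```

View pics/v6.png

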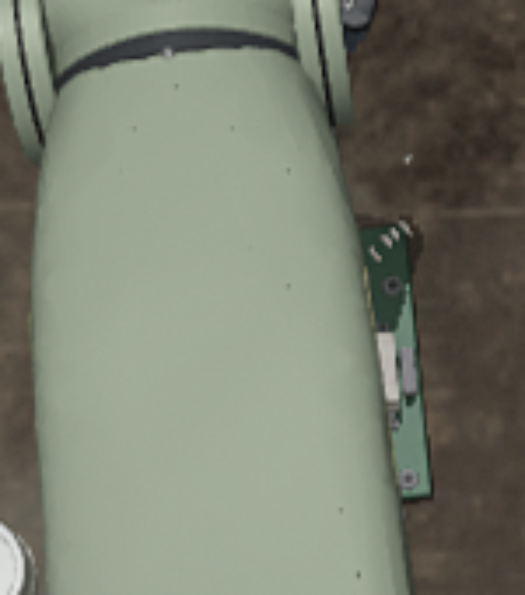

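The arm hides most of the jig in this view; only the plate's right edge and the bracket's right end at (390,365) show, lying in line with the end stop.

```bash
python3 -m handwheel '0 0 0 -7 .3;0 0 0 -14 .3;0 0 0 -19.4 .3;0 0 0 -19.4 .3;0 0 0 -19.4 .3'|head -1; python3 -c "
from h import *
go(jig(160,-6,176),93.7)"
```

```text
clock: 10.07
shift [0.005  0.0015 0.0577] turn -0.85 t 10.0667
```

```bash
python3 -m handwheel '.003 .0015 .02 -.8 .3;.005 .0015 .04 -.8 .3;.005 .0015 .055 -.8 .3;.005 .0015 .058 -.8 .3;.005 .0015 .058 -.8 .3;.005 .0015 .058 -.8 .3'|sed -n '1,2p;4p'; python3 -c "
from h import *
s=state();print(tojig(s['tcp_pos']),s['force'])
go(jig(135,-6,176),93.7)"
```

```text
clock: 10.57
tcp_pos: [0.69, 0.0886, 0.176]
force: [0.7, -0.0, 1.4]
[160.8  -6.  176. ] [ 0.73254262 -0.01383265  1.4007624 ]
shift [ 0.0258  0.0001 -0.    ] turn 0.1 t 10.5667
```

```bash
python3 -m handwheel '.012 0 0 0 .3;.024 0 0 0 .3;.034 0 0 0 .3;.044 0 0 0 .3;.052 0 0 0 .3;.058 0 -.001 0 .3;.058 0 -.001 0 .3'|sed -n '1,2p;4p'; python3 -c "
from h import *
f=grab('side','side4');s=state();print(tojig(s['tcp_pos']),s['force'],s['moment'])
cv2.imwrite('pics/v7.png',cv2.resize(f['frame'][100:290,260:460],None,fx=3,fy=3))"
```

```text
clock: 11.15
tcp_pos: [0.6319, 0.0847, 0.1778]
force: [3.2, 0.5, 1.6]
[103.   -6.1 177.4] [3.06246407 0.46275719 1.92147821] [ 0.07990873 -0.49782988 -0.01436117]
```

View pics/v7.png

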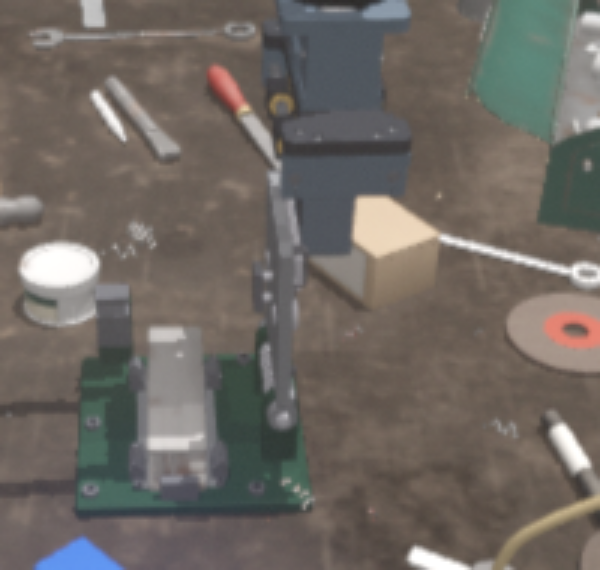

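The picture shows the bracket seated between its guides and stops at (175,410), and the leaf upright against the fingers at (285,270). Now following the arc down.

```bash
python3 -m handwheel '.011 0 -.0025 0 .3;.0216 0 -.003 0 .3;.033 0 -.001 0 .3;.045 0 .0015 0 .3;.0565 0 .0055 0 .3;.0676 0 .0105 0 .3;.078 0 .017 0 .3;.0877 0 .024 0 .3;.0877 0 .024 0 .3'|sed -n '1,2p;4p'; python3 -c "
from h import *
s=state();print(tojig(s['tcp_pos']),s['force'],s['moment'])"
```

```text
clock: 11.95
tcp_pos: [0.5425, 0.0786, 0.1508]
force: [2.4, -0.2, 1.7]
[ 12.9  -6.5 150.8] [ 2.39065341 -0.21863064  1.7190655 ] [ 0.07677011 -0.4625849   0.01319225]
```

```bash
python3 -m handwheel '.0075 0 .0065 0 .3;.0147 0 .0138 0 .3;.0217 0 .0237 0 .3;.028 0 .034 0 .3;.032 0 .0425 0 .3;.0355 0 .051 0 .3;.0355 0 .051 0 .3'|sed -n '1,2p;4p'; python3 -c "
from h import *
s=state();print(tojig(s['tcp_pos']),s['force'],s['moment'])"
```

```text
clock: 12.53
tcp_pos: [0.508, 0.0762, 0.0997]
force: [1.2, 1.5, 4.1]
[-21.7  -6.6  99.7] [1.18129323 1.54081773 4.05095083] [ 0.05099335 -0.03655311  0.0251568 ]
```

```bash
python3 -m handwheel '.004 0 .004 0 .3;.009 0 .007 0 .3;.014 0 .009 0 .3;.019 0 .011 0 .3;.022 0 .012 0 .3;.022 0 .012 0 .3'|sed -n '1,2p;4p'; python3 -c "
from h import *
s=state();print(tojig(s['tcp_pos']),s['force'],s['moment'])"; python3 -m handwheel '0 0 0 0 .24;0 0 0 0 .24;0 0 0 0 .24'|tail -3
```

```text
clock: 13.03
tcp_pos: [0.4866, 0.0748, 0.0894]
force: [3.5, 0.2, 5.9]
[-43.1  -6.6  89.4] [3.51526624 0.15371074 5.89045425] [ 0.09258964 -0.41011613  0.02354325]
force: [0.6, -0.0, 6.7]
gripper_width: 0.241
grip_force: 3.4
```

```bash
python3 -m handwheel '0 0 .003 0 .24;.001 .001 .005 0 .24;.001 .003 .006 0 .24;.001 .005 .006 0 .24;.001 .005 .006 0 .24'|sed -n '1,2p;4,6p'; python3 -c "
from h import *
s=state();print(tojig(s['tcp_pos']),s['force'],s['moment'])"; python3 -m handwheel '0 .0015 0 0 .24;0 .003 0 0 .24;0 .003 0 0 .24'|sed -n '2p;4,6p'
```

```text
clock: 13.7
tcp_pos: [0.4844, 0.0795, 0.0832]
force: [0.5, -1.6, 6.5]
gripper_width: 0.238
grip_force: 3.7
[-45.   -1.8  83.2] [ 0.4779114  -1.55845119  6.46767755] [-0.12922897 -0.07103919  0.0144922 ]
tcp_pos: [0.4842, 0.082, 0.0833]
force: [1.0, -2.0, 8.0]
gripper_width: 0.24
grip_force: 3.7
```

```bash
for i in 1 2 3; do python3 -m handwheel '0 .0008 0 0 .24;0 .0015 0 0 .24;0 .0015 0 0 .24'|sed -n '2p;4p'; python3 -c "
from h import *
s=state();print(tojig(s['tcp_pos']),s['force'])"; [ $i ] ; done
```

```text
tcp_pos: [0.4841, 0.0828, 0.0833]
force: [0.6, -4.8, 6.9]
[-45.1   1.6  83.3] [ 0.5980165  -4.77481918  6.92672571]
tcp_pos: [0.4839, 0.0842, 0.0833]
force: [0.3, -5.0, 7.7]
[-45.2   3.   83.3] [ 0.28835937 -4.97641536  7.71764796]
tcp_pos: [0.4837, 0.0857, 0.0833]
force: [0.2, -4.8, 8.3]
[-45.3   4.4  83.3] [ 0.16947776 -4.75511119  8.30815973]
```

```bash
for i in 1 2 3; do python3 -m handwheel '0 .0006 0 0 .24;0 .001 0 0 .24'|sed -n '4p'; python3 -c "
from h import *
s=state();print(tojig(s['tcp_pos']),s['force'])"; done
```

```text
force: [1.1, -6.2, 7.4]
[-45.4   5.3  83.3] [ 1.07295055 -6.18508612  7.3601673 ]
force: [-0.3, -8.1, 8.3]
[-45.4   5.8  83.3] [-0.29215769 -8.05579724  8.30336647]
force: [1.6, -9.9, 7.5]
[-45.4   6.3  83.2] [ 1.60044608 -9.90268746  7.52066994]
```

```bash
python3 -m handwheel '0 -.001 .0005 0 .24;0 -.001 .001 0 .24'|sed -n '2p;4p';  for i in 1 2 3; do python3 -m handwheel '0 0 .0005 0 .24;0 0 .001 0 .24'|sed -n '2p;4p'; done
```

```text
tcp_pos: [0.4833, 0.0879, 0.0824]
force: [-0.8, -1.2, 8.1]
tcp_pos: [0.4831, 0.0885, 0.0812]
force: [-0.1, -1.1, 8.8]
tcp_pos: [0.4829, 0.0885, 0.0801]
force: [-1.9, -1.2, 8.4]
tcp_pos: [0.4828, 0.0885, 0.0792]
force: [-2.4, -1.6, 10.6]
```

```bash
for i in 1 2; do python3 -m handwheel '0 .0005 0 0 .24;0 .001 0 0 .24'|sed -n '2p;4p'; done; python3 -m handwheel '0 0 .0005 0 .24;0 0 .001 0 .24'|sed -n '2p;4p'
```

```text
tcp_pos: [0.4827, 0.0893, 0.0793]
force: [-1.7, -1.7, 9.9]
tcp_pos: [0.4827, 0.0903, 0.0793]
force: [-1.7, -3.1, 9.9]
tcp_pos: [0.4826, 0.0904, 0.0787]
force: [-3.4, -2.6, 15.7]
```

The nose seems to have entered: y has gone past the contact point at low force, and pushing lower now meets the slot's floor. Raising 1 mm and pushing on.

```bash
python3 -m handwheel '0 0 -.0008 0 .24;0 0 -.0012 0 .24'|sed -n '2p;4p'; for i in 1 2; do python3 -m handwheel '0 .0007 0 0 .24;0 .0014 0 0 .24;0 .002 0 0 .24'|sed -n '2p;4p'; done; python3 -c "
from h import *
s=state();print(tojig(s['tcp_pos']),s['force'],s['moment'])"
```

```text
tcp_pos: [0.4827, 0.0904, 0.0796]
force: [-0.7, -1.6, 8.1]
tcp_pos: [0.4826, 0.0924, 0.0795]
force: [-1.6, -2.9, 9.1]
tcp_pos: [0.4824, 0.0944, 0.0795]
force: [-0.9, -3.6, 8.8]
[-46.   13.2  79.5] [-0.86163777 -3.5573832   8.76272444] [-0.38536632  0.2407144  -0.01355098]
```

```bash
for i in 1 2 3 4; do python3 -m handwheel '0 .0005 0 0 .24;0 .001 0 0 .24'|sed -n '4p'; python3 -c "
from h import *
s=state();print(tojig(s['tcp_pos']))"; done
```

```text
force: [-0.4, -1.6, 9.4]
[-46.   14.2  79.5]
force: [-0.3, -2.3, 9.9]
[-46.   15.2  79.5]
force: [0.2, -6.6, 9.4]
[-46.   15.4  79.5]
force: [0.1, -9.3, 10.2]
[-46.1  15.5  79.5]
```

```bash
python3 -m handwheel '0 -.002 0 0 .24;0 -.006 0 0 .24;0 -.006 0 0 .2;0 -.006 0 0 .2;0 -.006 0 0 .2' 5|sed -n '2p;4,6p'; for i in 1 2 3 4 5; do python3 -m handwheel '0 .0005 0 0 .2;0 .001 0 0 .2'|sed -n '4,5p'; python3 -c "
from h import *
s=state();print(tojig(s['tcp_pos']))"; done
```

```text
tcp_pos: [0.4826, 0.0924, 0.0795]
force: [-1.3, -1.5, 8.6]
gripper_width: 0.202
grip_force: 5.6
force: [-0.4, -1.5, 9.4]
gripper_width: 0.201
[-46.   12.2  79.5]
force: [-1.6, -2.2, 10.0]
gripper_width: 0.2
[-46.   13.2  79.5]
force: [-0.8, -5.8, 9.8]
gripper_width: 0.197
[-46.   13.7  79.5]
force: [0.7, -9.0, 9.3]
gripper_width: 0.201
[-46.   13.8  79.5]
force: [-0.5, -11.8, 10.5]
gripper_width: 0.202
[-46.   14.   79.5]
```

The hard stop shifted exactly with the gap, so the bolt itself is home and the finger isn't on a strap. Relieving the side force and lifting off.

```bash
python3 -m handwheel '0 -.0012 0 0 .2;0 -.0012 -.001 0 .2;0 -.0012 -.002 0 .2;0 -.0012 -.003 0 .2;0 -.0012 -.004 0 .2;0 -.0012 -.004 0 .2'|sed -n '2p;4,6p';python3 -m handwheel '0 0 -.003 0 .2;0 -.0015 -.008 0 .2;0 -.0015 -.02 0 .2;0 -.0015 -.045 0 .2;0 -.0015 -.08 0 .2;0 -.0015 -.12 0 .2;0 -.0015 -.15 0 .2;0 -.0015 -.15 0 .2'|sed -n '1,2p;4,6p'
```

```text
tcp_pos: [0.4828, 0.0951, 0.0827]
force: [1.3, -6.0, 1.9]
gripper_width: 0.201
grip_force: 4.0
clock: 20.12
tcp_pos: [0.4864, 0.0961, 0.2393]
force: [0.5, -0.2, 0.8]
gripper_width: 0.2
grip_force: 0.0
```

```bash
python3 -m handwheel '.01 .04 -.01 0 .2;.02 .08 -.02 0 .2;.03 .12 -.02 0 .2;.04 .16 -.02 0 .2;.05 .2 -.02 0 .2;.06 .24 -.02 0 .2;.06 .28 -.02 0 .2;.06 .32 -.02 0 .2;.06 .32 -.02 0 .2;.06 .32 -.02 0 .2'|sed -n '1,2p'; python3 - <<'E'
from h import *
for n in("top","side"):
    f=grab(n,n+"9");hsv=cv2.cvtColor(f["frame"],cv2.COLOR_BGR2HSV)
    m=((hsv[...,1]>150)&((hsv[...,0]<8)|(hsv[...,0]>172))).astype(np.uint8)
    e={b:proj(f,jig(-46,-8+b,92)).round(1) for b in(0,7,17)};c=e[17].astype(int);x0,y0=c-15
    k=m[y0:y0+30,x0:x0+30];ys,xs=np.nonzero(k);print(n,"knob",len(xs),xs.mean()+x0,ys.mean()+y0,"pred",e)
# change in other objects between first and last top picture
a=dict(np.load("top0.npz"))["frame"];b=dict(np.load("top9.npz"))["frame"]
d=(cv2.absdiff(a,b).max(2)>50).astype(np.uint8);d=cv2.morphologyEx(d,cv2.MORPH_OPEN,np.ones((3,3)))
n,_,st,_=cv2.connectedComponentsWithStats(d);print([s.tolist() for s in st[1:] if s[4]>25])
E
```

```text
clock: 20.95
tcp_pos: [0.4012, 0.4114, 0.2514]
top knob 17 261.0 265.94117647058823 pred {0: array([271. , 265.9]), 7: array([267.5, 266.2]), 17: array([262.5, 266.7])}
side knob 2 297.5 207.0 pred {0: array([296.2, 215.6]), 7: array([296.2, 213.7]), 17: array([296.2, 211.1])}
[[224, 165, 61, 17, 410], [235, 212, 59, 32, 1186], [424, 225, 74, 24, 1429], [261, 244, 9, 6, 29], [0, 255, 8, 10, 58], [292, 255, 13, 8, 62], [236, 263, 61, 24, 950], [7, 268, 40, 27, 354], [43, 280, 7, 9, 45], [51, 280, 9, 7, 44], [0, 286, 5, 8, 30], [15, 287, 27, 19, 182], [4, 296, 9, 13, 76], [0, 301, 5, 7, 29], [0, 307, 148, 173, 12119], [95, 343, 15, 7, 77], [111, 342, 11, 9, 80], [114, 351, 9, 16, 101], [89, 402, 18, 12, 159], [296, 473, 26, 7, 142], [326, 473, 12, 7, 51]]
```

```bash
python3 -c "
from cell import *
print(finish_job())"
```

```text
the job is handed in; nothing more can be done
None
```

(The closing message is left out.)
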